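# Clear the coming-home pile on the hall console

## Task

Take the coming-home pile apart from the top down, putting each thing away before you take the next: press the earbud case fully home into its pocket in the foam insert, lay the card holder flat in the leather valet tray, set the phone gently, screen up, on the middle of the round charging pad, and lay the glasses case, just as gently, flat in the long wooden tray. Do not drop those two, and leave the keys and the candle where they are.

Things in the scene. Friction and masses are not known exactly. Their poses are not given: they have to be found in the camera images.
- earbud_case: White earbud charging case with rounded edges (about 5 mm), 46 x 62 x 26 mm (its x, y, z), 60 g. Top of the pile at the start. Origin: centre of its underside; z up, y along its long side. Grasp it across its 46 mm x sides, on its upper 12 mm.
- card_holder: Rigid red metal card holder with a black band across it, 60 x 96 x 14 mm (x, y, z), 90 g. Second in the pile, under the earbud case. Origin: centre of its underside; z up, y along its long side. Grasp it across its 60 mm x sides.
- phone: Phone in a blue shell with a black screen on top, 64 x 132 x 10 mm (x, y, z), 170 g. Third in the pile, under the card holder. Origin: centre of its underside; z up out of the screen, y along its long side. Grasp it across its 64 mm x sides.
- glasses_case: Hard tan-brown glasses case with a flat top, 60 x 162 x 36 mm (x, y, z), 130 g. Bottom of the pile, on the table. Origin: centre of its underside; z up, y along its long side. Grasp it across its 60 mm x sides.
- foam_insert: Fixed charcoal foam block, x -55..55, y -48..82 mm, 24 high; origin on its underside below the earbud pocket's centre. Pocket: yellow floor 10 mm up, 66 long in y; springy lips 44 apart in x yield 5 mm each, gripping the case (5 to 10 N to push in); 5 mm chamfered mouth. Seated, the case (its y along the block's y, either way) stands 12 proud. Black torch at y 62, top 32 high, stays.
- valet_tray: Fixed square-cornered brown leather valet tray with a light tan floor, 134 x 144 mm (x, y), 14 mm high, walls 5 mm thick, floor 5 mm above the table, so inside 124 x 134 mm. Origin: centre of its underside; z up.
- charger: Fixed round white charging pad, 100 mm across, flat top 10 mm above the table, grey ring and cross marking on it. Origin: centre of its underside; z up. The phone may lie on it at any yaw and overhangs it at both ends.
- glasses_tray: Fixed long wooden tray with a grey-green felt floor, 94 x 196 mm (x, y), 16 mm high, walls 5 mm thick, floor 5 mm above the table, so inside 84 x 186 mm. Origin: centre of its underside; z up, y along its long side.
- keys: Bystander: a flat bunch of three keys on a ring with a yellow tag, about 120 mm across and 4 mm thick, loose on the table. Origin: centre of the ring. Leave alone.
- candle: Bystander: amber glass candle jar with a wooden lid, 72 mm across, 76 mm high, loose on the table. Origin: centre of its underside. Leave alone.
There are look-alikes about, which are no part of the job. Several things have the shape of the earbud_case; the one meant has the colours described above. Several things have the shape of the foam_insert; the one meant has the colours described above.

How it is judged:
By the outcome, as a careful person would: the job done as asked, in the order asked, and still so for the second after the job is handed in, with the robot touching nothing.
It also fails if it takes over 115 s, if anything falls off the work surface, if the arm or the gripper's body presses on something with over 40 N, if the wrist force passes 120 N, or if a joint passes its speed limit or range.

## Robot

A 6-joint arm with a two-finger parallel gripper is mounted at the origin on the work surface. World frame = base frame: x ahead of the robot, y to its left, z up, the work surface at z = 0. Lengths are in mm, angles in rad, forces in N, time in s.
With the tool pointing down it reaches from about 300 to 825 mm from the base axis. Payload 5.4 kg.
Tool frame: the origin (TCP) lies midway between the tips of the shut fingers; the grasp point (between the pads) lies 19 mm behind it; z points along the fingers, y is the line along which they close (so a half turn about z gives the same grasp; the last joint's range is limited). The gripper opens to 92 mm and grips with 3 to 60 N. Pads are 20 mm wide; open, the fingers measure 128 mm over their backs; the gripper's body (75 mm by 189 mm) begins 69 mm behind the grasp point.
Start: joints at [1.024, 0.158, 1.597, -0, 1.386, -0.21], TCP at [190.029, 542.674, 214.601] pointing down, gripper open.
Joint ranges: [-2.91, 2.91], [-0.94, 2.29], [0.18, 2.7], [-1.29, 4.43], [0.17, 2.64], [-3, 3]. Speed limits (rad/s): [2.57, 2.57, 3.14, 3.14, 3.14, 3.14].

## Interface

Orientations are given as a unit quaternion [w, x, y, z].
In Python, from cell import robot gives the robot as it stands.
- The arm moves only by the shell command python3 -m crank 'ROWS' [FORCE]. ROWS is JSON, one flat list of numbers, 7 for each row, row after row: the shift along the world's x, y, z in cm, then the turn, a rotation vector about the world's x, y, z in degrees, then the finger opening in cm, from 0 to 9.19. A call has 1 to 8 rows; each row shifts and turns the commanded pose from where the row before left it; what a row does not reach is not made up. A row lasts 1/10 s, in which the tool goes at most 50 mm and 8.59 degrees, less where a joint would pass 70% of its speed; a pose out of reach is approached as far as the arm can. A call is refused whole if a number of a shift passes 5 or a number of a turn 8.59, either way. A call with a gripper value outside its range is refused whole. The fingers move at their own pace and stop on an object; FORCE is the grip in N (left out, the last holds). Time passes only in rows, so rows that do not move let the fingers close. It gives the time, the measured TCP pose, the force, the opening and the grip force at its end, in the units of the state.
- robot.state(): the state, without advancing time (a new reading comes with each control period).
- robot.read_camera(name): name is "side" or "top" or "wrist"; returns the picture (400x640x3 uint8, red, green, blue); there is no depth.
- robot.calibration(name): a dict with "fx", "fy", "cx", "cy" (pixels), "R" (3x3) and "t" (3): a world point X has camera coordinates R X + t. Camera axes: x right, y down, z forward; pixel columns grow to the right and rows downward; lengths in mm; the calibration is good to about 2 mm. A picture is of the moment at which its call begins: read the wrist's pose just before it. calibration takes no time and is no camera call; for the wrist camera it gives the pose at the moment of the call.
- robot.job_done(): hands the job in; it is judged then, once.
Trained networks look in the newest picture that a camera, given by its name, has taken for a name from the list of things; names that differ only in an ending like _2 or _b are one class to them, and where a whole thing is asked for, a point or a joint stands for the part that bears it (a point fixed in the world has none). Each returns a list of dicts, best first, with "conf" (0 to 1); they miss things now and then, are a little off and sometimes report something else, mostly with a low value. They report only what shows in the picture. A call takes as long as a camera call. They do not tell look-alikes from the thing itself.
- robot.recognise(camera, thing): "bbox" ([left, top, width, height] in pixels, round what is visible of it).
- robot.outline_of(camera, thing): "region" (400x640 bool, what is visible of it) and "bbox" ([left, top, width, height] in pixels, round what is visible of it).
- robot.landmark_of(camera, thing): "centre" ([column, row] in pixels: a listed point, or the origin of a listed thing).
The state is a dict: "t": time; "joint_pos": joint angles; "qd": joint speeds; "joint_torque": joint torques, N m; "position": TCP position; "orientation": TCP orientation; "ft_force": force on the tool from outside, world axes, zero at the start; "moment": the same for the moment, N m; "opening": finger opening in mm; "finger_force": force on a finger pad.
Only numpy, scipy, OpenCV 4.12 (cv2) and the standard library are available. Lean on these libraries where they do the work, as an engineer would, in place of code of your own. Each camera call takes 0.05 s, during which the arm holds its last target. There are 200 camera calls.

## Working session

There is one attempt and no reset: what is moved stays moved. The work goes in short steps, Python scripts to look and compute and a shell command to move; the robot and the scene stay as the last step left them, time stands still between calls to the robot, and variables do not carry over. Pictures are saved under pics/ and viewed, at most 14 in all, crops included, and the job is handed in when it is done.

```bash
ls; mkdir -p pics; cat > h.py <<'E'
import numpy as np, cv2, json
from cell import robot
from scipy.spatial.transform import Rotation as Rn
def save(cam,name,crop=None,scale=1):
    im=np.asarray(robot.read_camera(cam))[:,:,::-1]
    if crop: a,b,c,d=crop; im=im[b:d,a:c]
    cv2.imwrite('pics/'+name,cv2.resize(im,None,fx=scale,fy=scale,interpolation=cv2.INTER_CUBIC))
def ray(cal,uv):
    R=np.array(cal['R']);t=np.array(cal['t']).ravel()
    d=np.array([(uv[0]-cal['cx'])/cal['fx'],(uv[1]-cal['cy'])/cal['fy'],1])
    return -R.T@t, R.T@d
def at_z(cal,uv,z):
    o,d=ray(cal,uv); return o+d*(z-o[2])/d[2]
def proj(cal,X):
    p=np.array(cal['R'])@np.array(X)+np.array(cal['t']).ravel()
    return np.array([cal['fx']*p[0]/p[2]+cal['cx'],cal['fy']*p[1]/p[2]+cal['cy']])
def tri(rays):
    A=0;b=0
    for o,d in rays:
        d=d/np.linalg.norm(d);P=np.eye(3)-np.outer(d,d);A=A+P;b=b+P@o
    return np.linalg.solve(A,b)
E
python3 - <<'E'
from h import *
for c in ['top','side','wrist']:
    save(c,c+'0.png')
    cal=robot.calibration(c); R=np.array(cal['R']);print(c,-R.T@np.array(cal['t']).ravel(),cal['fx'],R[2])
    if c=='wrist':continue
    for n in ['earbud_case','card_holder','phone','glasses_case','foam_insert','valet_tray','charger','glasses_tray','keys','candle']:
        print(n,[(np.round(x['centre']).tolist(),round(x['conf'],2)) for x in robot.landmark_of(c,n)])
print(robot.state())
E
```

```text
pics
top [ 561.390836      5.41744722 1282.38928622] 431.3717606045919 [ 0.05015033  0.01742825 -0.99858961]
earbud_case [([238.0, 196.0], 0.57)]
card_holder [([237.0, 193.0], 0.68)]
phone [([239.0, 194.0], 0.57)]
glasses_case []
foam_insert [([472.0, 216.0], 0.9), ([413.0, 252.0], 0.6)]
valet_tray [([328.0, 260.0], 0.57)]
charger [([244.0, 258.0], 0.57)]
glasses_tray [([324.0, 198.0], 0.64)]
keys [([408.0, 199.0], 0.87)]
candle [([242.0, 260.0], 0.16)]
side [508.95289716 771.21165858 818.37692192] 405.3240321115025 [ 0.11593879 -0.70192073 -0.70275564]
earbud_case [([294.0, 279.0], 0.76), ([228.0, 283.0], 0.65)]
card_holder [([289.0, 281.0], 0.86)]
phone []
glasses_case []
foam_insert [([355.0, 130.0], 0.9), ([379.0, 170.0], 0.66)]
valet_tray [([381.0, 221.0], 0.94)]
charger [([370.0, 304.0], 0.89)]
glasses_tray [([319.0, 216.0], 0.76)]
keys [([327.0, 160.0], 0.49)]
candle [([344.0, 393.0], 0.62)]
wrist [123.25162358 566.08260462 384.94534854] 324.29439070343574 [ 0.24048492 -0.08354367 -0.96705091]
{'t': 1.15, 'joint_pos': array([ 1.02388216e+00,  1.58409409e-01,  1.59697216e+00, -1.49891173e-05,
        1.38621588e+00, -2.10106741e-01]), 'qd': array([ 0.00022839,  0.00033098, -0.00021084,  0.00079877,  0.00038223,
       -0.0001067 ]), 'joint_torque': array([-9.38343214e-05, -3.85565364e+01, -3.22368622e+01,  7.02131074e-02,
        3.03630566e-02, -2.24991481e-05]), 'position': array([190.04601504, 542.67422763, 214.60981602]), 'orientation': array([ 5.95891165e-06,  1.67607502e-01,  9.85853805e-01, -4.95250073e-06]), 'ft_force': array([-0.13614336, -0.32232995, -0.56075407]), 'moment': array([0.02875798, 0.00895589, 0.01989085]), 'finger_force': 0.0, 'opening': 92.05232572692529}
```

View pics/top0.png

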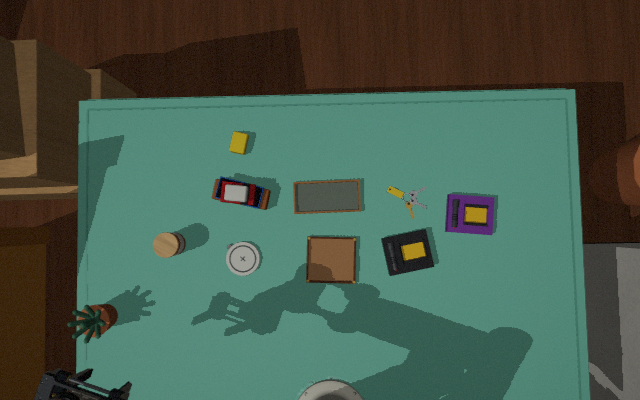

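View pics/side0.png

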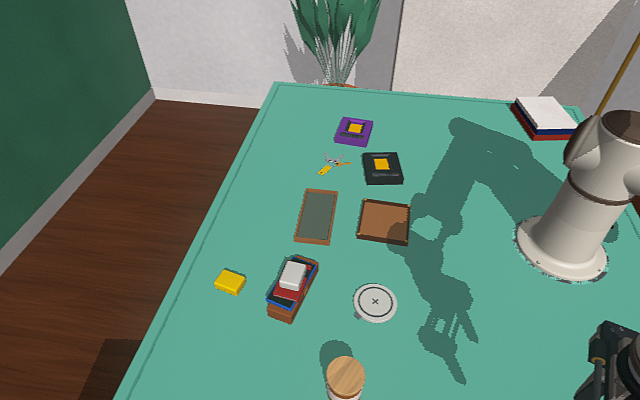

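Both views show the white earbud case on top of the pile at top (236,194) and side (293,275). The possible mix-ups:
- **Case:** the yellow case at top (239,143), side (230,281) is a look-alike.
- **Foam:** the charcoal insert is at top (408,252), side (382,168). The purple one at top (470,214), side (354,131) is a look-alike.

I choose the white case and the charcoal insert.

```bash
python3 - <<'E'
from h import *
ct,cs=robot.calibration('top'),robot.calibration('side')
Z=dict(earbud_case=86,card_holder=60,phone=46,glasses_case=36,foam_insert=24,valet_tray=14,charger=10,glasses_tray=16,keys=4,candle=76)
im=np.asarray(robot.read_camera('top'))[:,:,::-1]
cv2.imwrite('pics/crop1.png',np.hstack([cv2.resize(im[120:220,190:290],(400,400),interpolation=cv2.INTER_CUBIC),cv2.resize(im[200:300,365:465],(400,400),interpolation=cv2.INTER_CUBIC)]))
robot.read_camera('side')
for n,z in Z.items():
    for cam,cal in (('top',ct),('side',cs)):
        for o in robot.outline_of(cam,n)[:2]:
            c=max(cv2.findContours(o['region'].astype(np.uint8),0,2)[0],key=cv2.contourArea).reshape(-1,2)
            W=np.array([at_z(cal,p,z)[:2] for p in c],np.float32)
            r=cv2.minAreaRect(W)
            print(n,cam,round(o['conf'],2),o['bbox'],'c',np.round(r[0],1),'sz',np.round(r[1],1),'ang',round(r[2],1))
E
```

```text
earbud_case top 0.56 [222.5, 186.0, 25.3, 19.1] c [649.3 251.3] sz [61.3 43.6] ang 83.1
earbud_case top 0.53 [232.3, 131.5, 17.0, 20.6] c [791.9 241.6] sz [47.1 61.7] ang 78.1
earbud_case side 0.85 [280.2, 259.6, 26.1, 33.7] c [649.4 262.7] sz [72.3 49.1] ang 85.2
earbud_case side 0.83 [212.8, 270.5, 33.7, 28.1] c [779.8 301.6] sz [53.4 66.2] ang 75.3
card_holder top 0.87 [221.2, 180.5, 35.7, 24.6] c [648.1 214.3] sz [24.3 57.7] ang 86.0
card_holder side 0.66 [270.9, 265.5, 39.3, 37.4] c [651.3 258.2] sz [103.7  62.4] ang 80.2
phone top 0.74 [216.4, 181.4, 47.9, 26.0] c [639.7 197.2] sz [23.4 61.6] ang 73.3
phone side 0.97 [263.5, 255.8, 49.7, 56.4] c [672.7 305.5] sz [40.4 72.1] ang 56.7
glasses_case top 0.64 [211.1, 181.5, 56.6, 28.5] c [635.7 176.1] sz [25.6 63.2] ang 76.7
glasses_case top 0.36 [214.9, 178.3, 49.5, 28.0] c [644.7 195.6] sz [23.8 61.8] ang 85.5
glasses_case side 0.65 [267.2, 257.0, 49.4, 70.2] c [651.5 269.8] sz [157.7  64.1] ang 77.5
foam_insert top 0.93 [446.0, 193.6, 51.3, 41.7] c [ 579.6 -413.9] sz [136.4 109.6] ang 84.6
foam_insert top 0.69 [383.3, 234.8, 50.0
[... 842 characters left out ...]
197.6] ang 1.1
glasses_tray side 0.75 [291.5, 188.4, 46.2, 56.9] c [640.6   4.9] sz [ 95.9 210.4] ang 1.2
glasses_tray side 0.4 [272.1, 265.3, 36.7, 35.8] c [660.1 228.3] sz [105.7  66.6] ang 83.2
keys top 0.58 [388.6, 189.8, 37.5, 28.5] c [ 617.2 -261.3] sz [55.9 86.2] ang 88.2
keys side 0.74 [315.0, 150.6, 35.9, 24.9] c [ 634.  -233.4] sz [108.   63.4] ang 87.4
keys side 0.52 [265.8, 258.7, 51.8, 67.3] c [661.2 266.7] sz [129.2  69.8] ang 78.3
candle top 0.69 [151.1, 231.6, 33.5, 25.5] c [511.2 443. ] sz [90.4 67.1] ang 89.0
candle top 0.42 [303.2, 237.0, 54.1, 47.8] c [458.8 -10.2] sz [138.9 132.6] ang 88.9
candle side 0.66 [325.8, 357.6, 41.2, 42.3] c [508.5 460.1] sz [70.  78.8] ang 8.7
```

View pics/crop1.png

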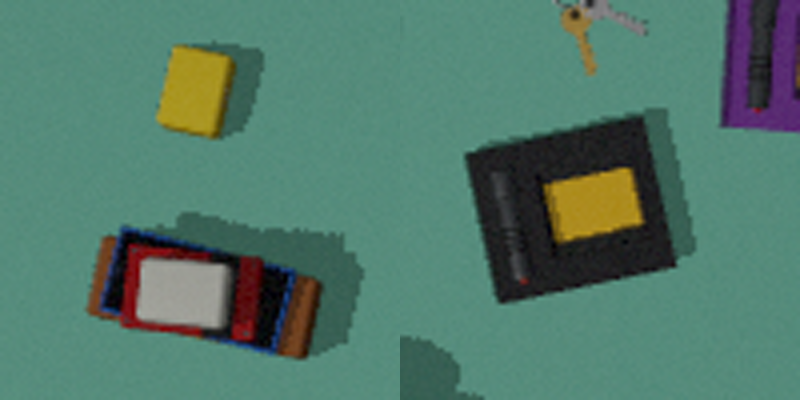

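The crop confirms the choice: the white case lies on the red card holder, the yellow one is off at crop (197,90), and the charcoal insert has its torch on the left (+y) side. I'll move the wrist camera over the pile.

```bash
python3 -m crank '[3.8,-2.5,0.1,0,0,-6.5,9.19, 3.8,-2.5,0.1,0,0,-6.5,9.19, 3.8,-2.5,0.1,0,0,-6.5,9.19, 3.8,-2.5,0.1,0,0,-6.5,9.19, 3.8,-2.5,0.1,0,0,-6.5,9.19, 3.8,-2.5,0.1,0,0,-6.5,9.19, 3.8,-2.5,0.1,0,0,-6.5,9.19]' 
python3 -m crank '[3.8,-2.5,0.1,0,0,-6.5,9.19, 3.8,-2.5,0.1,0,0,-6.5,9.19, 3.8,-2.5,0.1,0,0,-6.5,9.19, 3.8,-2.5,0.1,0,0,-6.5,9.19, 3.8,-2.5,0.1,0,0,-6.1,9.19, 0,0,0,0,0,0,9.19,0,0,0,0,0,0,9.19]'
cat >> h.py <<'E'
def st():
    s=robot.state(); R=Rn.from_quat(np.roll(s['orientation'],-1)).as_matrix()
    y=R[:,1]; print('t',round(s['t'],2),'p',np.round(s['position'],1),'closing deg',round(np.degrees(np.arctan2(y[1],y[0])),2),'z',np.round(R[:,2],3),'F',np.round(s['ft_force'],1),'open',round(s['opening'],1),'grip',round(s['finger_force'],1)); return s
E
python3 - <<'E'
from h import *
st(); cal=robot.calibration('wrist');save('wrist','w1.png')
for n in ['earbud_case','card_holder','phone','glasses_case','charger','glasses_tray']:
    print(n,[(o['bbox'],round(o['conf'],2)) for o in robot.recognise('wrist',n)])
import pickle;pickle.dump(cal,open('w1.pkl','wb'))
E
```

```text
t: 2.95
position: [457.5, 366.4, 221.8]
orientation: [0.0, 0.538, 0.843, 0.0]
ft_force: [0.1, -0.0, 0.4]
opening: 91.8
finger_force: 0.0
t: 3.65
position: [646.3, 242.0, 226.0]
orientation: [-0.0, 0.749, 0.663, -0.0]
ft_force: [-0.1, -0.5, -0.7]
opening: 91.6
finger_force: 0.0
t 3.65 p [646.3 242.  226. ] closing deg -6.94 z [-0.001  0.    -1.   ] F [-0.1 -0.5 -0.7] open 91.6 grip 0.0
earbud_case [([417.7, 130.3, 64.0, 48.2], 0.73), ([295.8, 144.8, 47.5, 67.0], 0.72)]
card_holder []
phone [([286.2, 111.8, 74.2, 120.5], 0.92)]
glasses_case [([286.9, 97.7, 66.4, 144.5], 0.61)]
charger [([122.8, 150.7, 86.1, 74.8], 0.9)]
glasses_tray [([287.6, 278.4, 81.2, 107.3], 0.59)]
```

View pics/w1.png

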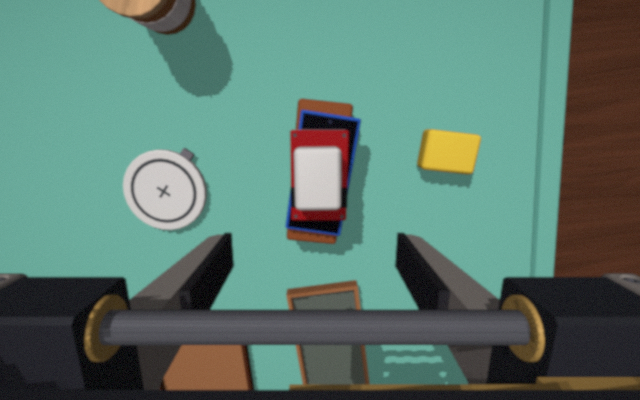

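The wrist view shows the white case at (318,179) on the red holder, with the phone skewed beneath and the brown case at the bottom. The charger is at (165,190), and the yellow look-alike at (449,151) stays out of it. Next I'll segment by colour and triangulate.

```bash
cat >> h.py <<'E'
def mask(im,box,f):
    a,b,c,d=box; hsv=cv2.cvtColor(np.ascontiguousarray(im),cv2.COLOR_RGB2HSV).astype(int); m=f(hsv[...,0],hsv[...,1],hsv[...,2])
    k=np.zeros_like(m); k[b:d,a:c]=1; m=(m&k).astype(np.uint8)
    m=cv2.morphologyEx(m,cv2.MORPH_OPEN,np.ones((2,2),np.uint8))
    n,l,s,_=cv2.connectedComponentsWithStats(m); 
    return (l==1+np.argmax(s[1:,4])).astype(np.uint8)
WHITE=lambda h,s,v:(s<60)&(v>130)
RED=lambda h,s,v:((h<6)|(h>172))&(s>150)&(v>80)
BLUE=lambda h,s,v:(h>105)&(h<128)&(s>120)&(v>60)
BROWN=lambda h,s,v:(h>6)&(h<22)&(s>90)&(v>50)
YEL=lambda h,s,v:(h>20)&(h<32)&(s>150)&(v>110)
def hull(m): return cv2.convexHull(np.argwhere(m)[:,::-1].astype(np.int32)).reshape(-1,2)
def rect(cal,m,z):
    # pixel-corner inflated hull
    P=np.argwhere(m)[:,::-1].astype(float); P=np.vstack([P+[a,b] for a in(-.5,.5) for b in(-.5,.5)])
    P=cv2.convexHull(P.astype(np.float32)).reshape(-1,2)
    W=np.array([at_z(cal,p,z)[:2] for p in P],np.float32); r=cv2.minAreaRect(W)
    (w,h),a=r[1],r[2]
    if w>h: w,h,a=h,w,a-90   # a = dir of short side
    a=(a+90)%180-90
    return np.array(r[0]),(w,h),a
E
python3 - <<'E'
from h import *
import pickle
cal=pickle.load(open('w1.pkl','rb')); ct,cs=robot.calibration('top'),robot.calibration('side')
ims={c:cv2.imread(f)[:,:,::-1] for c,f in (('w','pics/w1.png'),('t','pics/top0.png'),('s','pics/side0.png'))}
B=dict(w=(280,90,370,250),t=(208,172,275,212),s=(262,250,322,328))
C=dict(w=cal,t=ct,s=cs)
for n,f,z in (('white',WHITE,86),('red',RED,60),('blue',BLUE,46),('brown',BROWN,36)):
    print(n)
    rays=[]
    for c in 'wts':
        m=mask(ims[c],B[c],f)
        if f in(WHITE,RED,BLUE,BROWN):
            if f in (BLUE,BROWN): # all pieces
                m=mask(ims[c],B[c],f)
        r=rect(C[c],m,z); print(' ',c,np.round(r[0],1),np.round(r[1],1),round(r[2],1),m.sum())
        h=hull(m).astype(np.float32); rays.append(ray(C[c],cv2.minAreaRect(h)[0]))
    print('  tri w,t',tri(rays[:2]).round(1),' w,s',tri([rays[0],rays[2]]).round(1))
m=mask(ims['w'],(100,130,230,245),lambda h,s,v:(s<60)&(v>120)); print('charger w',rect(cal,m,10))
print('charger from top mark', at_z(ct,robot.landmark_of('top','charger')[0]['centre'],10), [at_z(cal,x['centre'],z) for x in robot.landmark_of('wrist','charger')[:1] for z in (0,10)])
m=mask(ims['t'],(395,235,440,270),YEL); print('floor top',rect(ct,m,10))
E
```

```text
white
  w [652.2 255.3] [45.1 62. ] -6.8 2804
  t [647.9 252.1] [45.6 60.7] -6.8 314
  s [647.2 264.8] [49.8 75. ] -4.6 565
  tri w,t [650.6 254.2  73.9]  w,s [651.7 252.3  66.5]
red
  w [657.2 271.2] [58.9 59.5] 83.0 1104
  t [653.7 279.3] [37.1 57.2] 88.8 83
  s [651.4 277.4] [63.  65.1] -6.4 274
  tri w,t [655.8 277.  100.8]  w,s [655.4 269.9  49.5]
blue
  w [665.6 282. ] [64.  68.7] -15.8 454
  t [661.3 179.5] [ 5.8 11.6] 89.3 8
  s [666.2 317. ] [23.8 66.4] -89.9 97
  tri w,t [ 687.7  242.8 -389.9]  w,s [672.8 278.7 -16.4]
brown
  w [669.3 322.5] [12.8 58.2] 78.1 536
  t [632.6 176.4] [21.1 61.4] 77.9 114
  s [648.2 271.9] [ 68.3 156.9] -12.8 529
  tri w,t [  715.    360.8 -1314.7]  w,s [652.5 317.7 100.2]
charger w (array([463.40704346, 249.37988281]), (73.6291275024414, 74.687744140625), 83.04425048828125)
charger from top mark [459.82901087 249.76614426  10.        ] [array([463.02800329, 251.42476275,   0.        ]), array([467.88578474, 252.96759004,  10.        ])]
floor top (array([ 472.85964966, -254.01312256]), (45.43202209472656, 67.45320129394531), 11.026822090148926)
```

```bash
python3 -m crank '[0.3,0.6,-3.5,0,0,0,9.19, 0.2,0.6,-3.5,0,0,0,9.19, 0,0,0,0,0,0,9.19]' 25
python3 - <<'E'
from h import *
import pickle
c1=pickle.load(open('w1.pkl','rb'));i1=cv2.imread('pics/w1.png')[:,:,::-1]
s=st();c2=robot.calibration('wrist');i2=np.asarray(robot.read_camera('wrist'));cv2.imwrite('pics/w2.png',i2[:,:,::-1])
a=mask(i1,(280,90,370,250),WHITE);b=mask(i2,(200,40,440,330),WHITE)
print(rect(c2,b,86),b.sum())
bx=lambda m:cv2.boxPoints(cv2.minAreaRect(hull(m).astype(np.float32)))
A,Bb=bx(a),bx(b); print(A.round(),Bb.round())
o=lambda P:P[np.lexsort((P[:,0]>P[:,0].mean(),P[:,1]>P[:,1].mean()))]
for p,q in zip(o(A),o(Bb)): print(tri([ray(c1,p),ray(c2,q)]).round(1))
# card: red extreme corners
m=mask(i2,(180,20,460,350),RED);print('red',rect(c2,m,60))
E
```

```text
t: 4.4
position: [647.1, 254.6, 150.2]
orientation: [-0.003, 0.748, 0.664, -0.005]
ft_force: [-0.8, -0.3, -0.5]
opening: 92.0
finger_force: 0.0
t 4.4 p [647.1 254.6 150.2] closing deg -6.84 z [-0.011 -0.002 -1.   ] F [-0.8 -0.3 -0.5] open 92.0 grip 0.0
(array([652.75518799, 256.34967041]), (45.1607551574707, 62.929866790771484), -6.3682861328125) 4652
[[295. 148.]
 [341. 148.]
 [341. 210.]
 [295. 210.]] [[291. 251.]
 [291. 172.]
 [351. 172.]
 [351. 251.]]
[632.9 287.   68.7]
[679.2 281.1  66.5]
[625.6 227.1  83.1]
[672.1 221.1  81.8]
red (array([657.32049561, 270.65560913]), (59.505882263183594, 60.03240966796875), -6.8115081787109375)
```

View pics/w2.png

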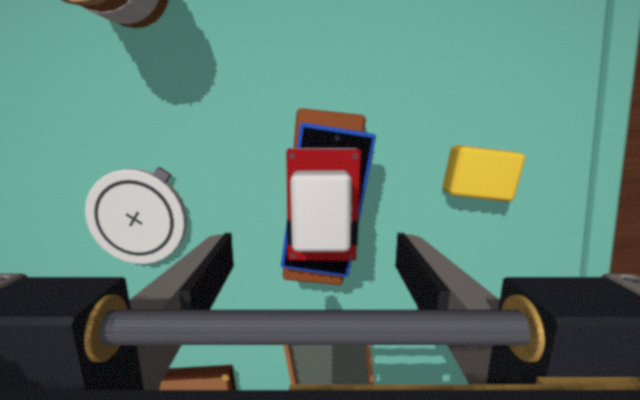

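The case fills (291–351, 172–251), aligned with the closing axis, and its size and height fit a top at about 86. Descend and grasp.

```bash
python3 -m crank '[0.3,0.1,-3,0,0,0,9.19, 0.2,0.1,-2.7,0,0,0,9.19, 0,0,-1.5,0,0,0,9.19, 0,0,0,0,0,0,9.19, 0,0,0,0,0,0,9.19]' 30
python3 -c "
from h import *
st()"
```

```text
t: 4.95
position: [657.0, 256.7, 86.6]
orientation: [0.001, 0.748, 0.663, 0.001]
ft_force: [-1.0, -0.5, -0.4]
opening: 91.8
finger_force: 0.0
t 4.95 p [657.  256.7  86.6] closing deg -6.9 z [ 0.002  0.    -1.   ] F [-1.  -0.5 -0.4] open 91.8 grip 0.0
```

```bash
python3 -m crank '[-0.4,0,-0.5,0,0,0,9.19, 0,0,-0.5,0,0,0,9.19, 0,0,0,0,0,0,9.19, 0,0,0,0,0,0,9.19]' 30
python3 -m crank '[0,0,0,0,0,0,3,0,0,0,0,0,0,3,0,0,0,0,0,0,3,0,0,0,0,0,0,3,0,0,0,0,0,0,3]' 30
python3 -c "
from h import *
st()"
```

```text
t: 5.35
position: [652.0, 256.7, 74.7]
orientation: [-0.0, 0.748, 0.663, -0.0]
ft_force: [0.2, -0.3, 0.6]
opening: 92.1
finger_force: 0.0
t: 5.85
position: [652.1, 256.7, 74.7]
orientation: [0.0, 0.748, 0.663, 0.0]
ft_force: [0.9, -0.5, -0.0]
opening: 54.0
finger_force: 0.0
t 5.85 p [652.1 256.7  74.7] closing deg -6.9 z [ 0. -0. -1.] F [ 0.9 -0.5 -0. ] open 54.0 grip 0.0
```

```bash
python3 -m crank '[0,0,0.1,0,0,0,3,0,0,0,0,0,0,3,0,0,0,0,0,0,3,0,0,0,0,0,0,3]' 30
python3 -m crank '[0,0,1,0,0,0,3,0,0,3,0,0,0,3,0,0,3,0,0,0,3,0,0,3,0,0,0,3,0,0,0,0,0,0,3]' 30
python3 - <<'E'
from h import *
s=st()
print(robot.calibration('wrist')['t'])
E
```

```text
t: 6.25
position: [652.0, 256.7, 75.5]
orientation: [-0.0, 0.748, 0.663, -0.0]
ft_force: [0.6, -0.4, -0.6]
opening: 45.5
finger_force: 30.0
t: 6.75
position: [655.3, 257.5, 182.7]
orientation: [0.003, 0.748, 0.663, 0.005]
ft_force: [0.3, -0.2, 1.4]
opening: 45.3
finger_force: 30.0
t 6.75 p [655.3 257.5 182.7] closing deg -6.89 z [ 0.011  0.002 -1.   ] F [ 0.3 -0.2  1.4] open 45.3 grip 30.0
[-622.22959571  305.65288829  436.41319875]
```

```bash
python3 -m crank '[-1.5,-4.2,0,0,0,1.5,3,-1.5,-4.2,0,0,0,1.5,3,-1.5,-4.2,0,0,0,1.5,3,-1.5,-4.2,0,0,0,1.5,3,-1.5,-4.2,0,0,0,1.5,3,-1.5,-4.2,0,0,0,1.5,3]' 
python3 -m crank '[-1.5,-4.2,0,0,0,1.5,3,-1.5,-4.2,0,0,0,1.5,3,-1.5,-4.2,0,0,0,1.5,3,-1.5,-4.2,0,0,0,1.5,3,-1.5,-4.2,0,0,0,1.5,3,-1.3,-4.2,0,0,0,1.4,3,0,0,0,0,0,0,3,0,0,0,0,0,0,3]' 
python3 - <<'E'
from h import *
import pickle
s=st();c=robot.calibration('wrist');i=np.asarray(robot.read_camera('wrist'));cv2.imwrite('pics/w3.png',i[:,:,::-1])
pickle.dump(c,open('w3.pkl','wb'))
print([(o['centre'],o['conf'],at_z(c,o['centre'],0).round(1)) for o in robot.landmark_of('wrist','foam_insert')])
for o in robot.outline_of('wrist','foam_insert'): print(o['bbox'],rect(c,o['region'],24))
try:
    m=mask(i,(200,60,450,330),YEL);print('floor',rect(c,m,10),m.sum())
except Exception as e:print(e)
E
```

```text
t: 7.35
position: [560.7, 3.3, 174.8]
orientation: [-0.0, 0.694, 0.72, -0.0]
ft_force: [1.3, -0.5, 0.2]
opening: 45.7
finger_force: 30.0
t: 8.15
position: [473.4, -247.6, 174.9]
orientation: [-0.001, 0.637, 0.771, 0.0]
ft_force: [1.2, -0.7, -0.4]
opening: 45.6
finger_force: 30.0
t 8.15 p [ 473.4 -247.6  174.9] closing deg 10.87 z [-0.001  0.001 -1.   ] F [ 1.2 -0.7 -0.4] open 45.6 grip 30.0
[([368.0, 342.5], 0.92, array([ 576.8, -428.4,    0. ])), ([316.6, 189.3], 0.57, array([ 477.4, -250. ,    0. ]))]
[263.5, 108.9, 111.5, 124.7] (array([ 473.40933228, -228.91322327]), (111.09282684326172, 124.47457122802734), 10.456911087036133)
[316.5, 278.3, 80.5, 108.1] (array([ 553.80963135, -403.82055664]), (94.45188903808594, 135.4924774169922), 11.991641998291016)
[274.4, 192.1, 84.3, 115.4] (array([ 487.07647705, -314.4359436 ]), (91.79440307617188, 131.8160858154297), 10.827300071716309)
floor (array([ 476.31268311, -239.64884949]), (29.852420806884766, 42.466224670410156), -79.16000080108643) 1103
```

View pics/w3.png

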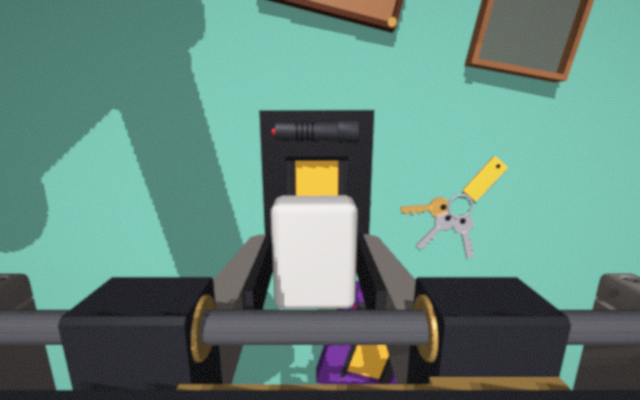

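The case in hand covers (273–355, 197–305). The charcoal block's edges run at columns 263–374 from row 110, the torch is at row 131, and the pocket's yellow floor shows at (317,178). Fitting these edges gives the pocket pose.

```bash
python3 - <<'E'
from h import *
import pickle
c=pickle.load(open('w3.pkl','rb'));i=cv2.imread('pics/w3.png')[:,:,::-1]
hsv=cv2.cvtColor(np.ascontiguousarray(i),cv2.COLOR_RGB2HSV).astype(int)
g=i.sum(2).astype(int)
# block edges per row: teal is bright
L=[];R=[]
for r in range(118,186,4):
    d=g[r]<200; cols=np.where(d[240:400])[0]+240
    L.append(at_z(c,(cols.min()-.5,r),24)[:2]);R.append(at_z(c,(cols.max()+.5,r),24)[:2])
L,R=np.array(L),np.array(R); T=[]
for k in range(275,365,6):
    rr=np.where(g[90:140,k]<200)[0]+90; T.append(at_z(c,(k,rr.min()-.5),24)[:2])
T=np.array(T)
def line(P): 
    v=cv2.fitLine(P.astype(np.float32),cv2.DIST_HUBER,0,.01,.01).ravel(); return v[2:],v[:2]
for n,P in(('L',L),('R',R),('T',T)): p,v=line(P);print(n,p.round(1),round(np.degrees(np.arctan2(v[1],v[0]))%180,2))
th=np.radians(np.mean([np.degrees(np.arctan2(*line(P)[1][::-1]))%180 for P in(L,R)])); y=np.array([np.cos(th),np.sin(th)]);x=np.array([y[1],-y[0]])
xl,xr,yt=(np.median(P@a) for P,a in((L,x),(R,x),(T,y)))
print('width',xr-xl,'yaw',np.degrees(th)-90)
print('pocket from block',(xl+xr)/2*x+(yt-82)*y)
Y=[]
for r in range(168,190,3):
    m=(hsv[r,:,0]>18)&(hsv[r,:,0]<34)&(hsv[r,:,1]>140)&(hsv[r,:,2]>90);k=np.where(m[280:350])[0]+280
    Y.append([at_z(c,(k.min()-.5,r),10)[:2]@x,at_z(c,(k.max()+.5,r),10)[:2]@x])
print('floor x along block',np.mean(Y,0).round(1),'block mid',(xl+xr)/2)
ct=robot.calibration('top');t=cv2.imread('pics/top0.png')[:,:,::-1]
# held case
tcp=np.array([473.4,-247.6]);a=np.radians(10.87);hx=np.array([np.cos(a),np.sin(a)]);hy=np.array([-np.sin(a),np.cos(a)])
for dy in(-2,0,2):
  print(dy,[proj(c,[*(tcp+sx*23*hx+(31+dy)*hy),z]).round(1).tolist() for sx in(-1,1) for z in(160.1,186.1)],[proj(c,[*(tcp+(-31+dy)*hy),186.1]).round(1).tolist()])
E
```

```text
L [ 415.  -212.5] 101.46
R [ 521.8 -199.6] 100.78
T [ 459.3 -170.5] 11.69
width 107.20653400817656 yaw 11.118156
pocket from block [ 477.15199551 -250.33494546]
floor x along block [397.  443.1] block mid 419.9237588542936
-2 [[273.7, 192.9], [267.6, 204.2], [352.3, 192.9], [358.2, 204.2]] [[313.0, 312.1]]
0 [[273.6, 189.6], [267.4, 200.4], [352.4, 189.6], [358.3, 200.4]] [[313.0, 308.9]]
2 [[273.5, 186.2], [267.3, 196.6], [352.5, 186.2], [358.5, 196.5]] [[313.0, 305.7]]
```

```bash
python3 -m crank '[0.3,-0.2,-3,0,0,0.2,3,0,0,-3,0,0,0,3,0,0,-3,0,0,0,3,0,0,-2,0,0,0,3,0,0,-1,0,0,0,3,0,0,0,0,0,0,3,0,0,0,0,0,0,3,0,0,0,0,0,0,3]' 40
python3 -c "
from h import *
st()"
```

```text
t: 9.1
position: [478.1, -249.9, 57.2]
orientation: [0.001, 0.635, 0.773, -0.0]
ft_force: [-0.8, 0.3, 0.6]
opening: 45.5
finger_force: 40.0
t 9.1 p [ 478.1 -249.9   57.2] closing deg 11.23 z [ 0.002 -0.002 -1.   ] F [-0.8  0.3  0.6] open 45.5 grip 40.0
```

```bash
python3 -m crank '[-0.1,0,-0.8,0,0,0,3,0,0,-0.7,0,0,0,3,0,0,-0.3,0,0,0,3,0,0,0,0,0,0,3,0,0,0,0,0,0,3]' 40
python3 -m crank '[0,0,-0.4,0,0,0,3,0,0,-0.3,0,0,0,3,0,0,0,0,0,0,3,0,0,0,0,0,0,3]' 40
python3 -c "
from h import *
st()"
```

```text
t: 9.6
position: [476.0, -249.3, 37.5]
orientation: [-0.0, 0.635, 0.773, -0.0]
ft_force: [-0.4, 0.0, -0.5]
opening: 45.2
finger_force: 40.0
t: 10.0
position: [476.7, -249.2, 32.0]
orientation: [0.0, 0.635, 0.773, 0.0]
ft_force: [-1.8, 4.6, 9.9]
opening: 46.0
finger_force: 40.0
t 10.0 p [ 476.7 -249.2   32. ] closing deg 11.21 z [ 0.001  0.    -1.   ] F [-1.8  4.6  9.9] open 46.0 grip 40.0
```

```bash
python3 -m crank '[0,0.15,-0.1,0,0,0,3,0,0,0,0,0,0,3,0,0,0,0,0,0,3]' 40
python3 -m crank '[0,0,-0.3,0,0,0,3,0,0,0,0,0,0,3,0,0,0,0,0,0,3]' 40
```

```text
t: 10.3
position: [476.9, -248.8, 31.6]
orientation: [0.001, 0.635, 0.773, -0.0]
ft_force: [-4.1, 3.6, 10.4]
opening: 45.6
finger_force: 40.0
t: 10.6
position: [476.3, -248.2, 26.8]
orientation: [0.0, 0.635, 0.773, -0.0]
ft_force: [-0.2, -1.3, 1.1]
opening: 45.3
finger_force: 40.0
```

```bash
python3 -m crank '[0,0,-0.15,0,0,0,3,0,0,0,0,0,0,3,0,0,0,0,0,0,3]' 40
python3 -m crank '[0,0,0,0,0,0,5.6,0,0,0,0,0,0,5.6,0,0,0.5,0,0,0,5.6,0,0,3,0,0,0,5.6,0,0,3,0,0,0,5.6,0,0,0,0,0,0,3]' 30
python3 - <<'E'
from h import *
st();save('wrist','w4.png',(160,60,480,360),2)
E
```

```text
t: 10.9
position: [476.4, -248.5, 25.9]
orientation: [0.001, 0.635, 0.773, -0.0]
ft_force: [-2.6, -0.5, 6.6]
opening: 45.6
finger_force: 40.0
t: 11.5
position: [478.7, -249.9, 94.7]
orientation: [0.004, 0.635, 0.773, 0.0]
ft_force: [1.3, -0.1, 0.6]
opening: 50.1
finger_force: 0.0
t 11.5 p [ 478.7 -249.9   94.7] closing deg 11.21 z [ 0.007 -0.005 -1.   ] F [ 1.3 -0.1  0.6] open 50.1 grip 0.0
```

View pics/w4.png

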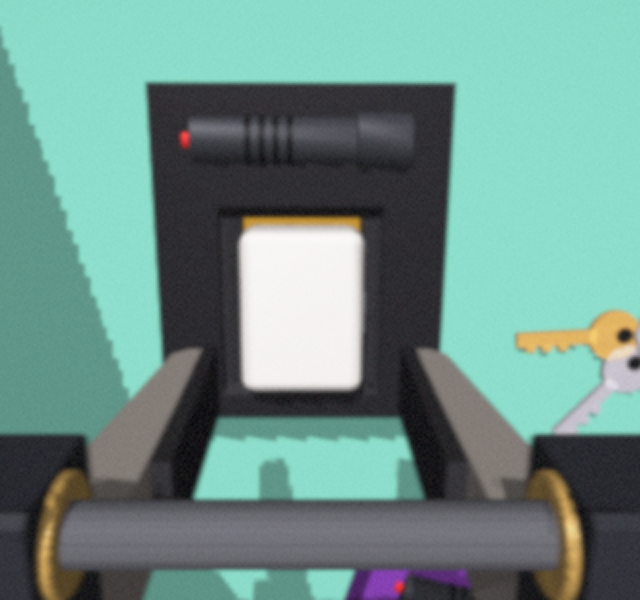

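The case sits square in the pocket at about (300,308) in the crop. I'll press its top with the shut fingers to make sure it is home.

```bash
python3 -m crank '[-0.1,-0.1,-0.5,0,0,0,0,0,0,-1.5,0,0,0,0,0,0,-1.5,0,0,0,0,0,0,-1.2,0,0,0,0,0,0,0,0,0,0,0,0,0,0,0,0,0,0,0,0,0,0,0,0,0]' 30
python3 -m crank '[0,0,-0.8,0,0,0,0,0,0,0,0,0,0,0,0,0,0,0,0,0,0]'
```

```text
t: 12.25
position: [475.4, -249.1, 43.5]
orientation: [0.0, 0.635, 0.773, -0.0]
ft_force: [-0.1, 0.2, -0.5]
opening: -0.1
finger_force: 0.0
t: 12.55
position: [476.4, -250.0, 36.4]
orientation: [0.002, 0.635, 0.773, -0.0]
ft_force: [0.8, -1.1, 5.0]
opening: 0.4
finger_force: 2.4
```

```bash
python3 -m crank '[0,0,-0.3,0,0,0,0,0,0,0,0,0,0,0,0,0,0,0,0,0,0]'
python3 -m crank '[0,0.8,0,0,0,0,0,0,0,-0.1,0,0,0,0,0,0,0,0,0,0,0]'
```

```text
t: 12.85
position: [476.5, -250.1, 36.3]
orientation: [0.001, 0.634, 0.773, -0.0]
ft_force: [-8.1, 5.3, 27.8]
opening: 0.4
finger_force: 14.0
t: 13.15
position: [477.9, -245.1, 36.3]
orientation: [0.005, 0.634, 0.773, -0.002]
ft_force: [-6.8, -2.7, 24.8]
opening: 0.1
finger_force: 12.4
```

Rigid at 36.3 under 28 N, so it is home (24 + 12). Back to the pile.

```bash
python3 -m crank '[0,0,0.5,0,0,0,0,0,0,3,0,0,0,9.19,0,0,4,0,0,0,9.19,0,0,4,0,0,0,9.19,1.4,4,2,0,0,-1.5,9.19,1.4,4.2,0,0,0,-1.5,9.19,1.4,4.2,0,0,0,-1.5,9.19,1.4,4.2,0,0,0,-1.5,9.19]' 30
python3 -m crank '[1.4,4.2,0,0,0,-1.5,9.19,1.4,4.2,0,0,0,-1.5,9.19,1.4,4.2,0,0,0,-1.5,9.19,1.4,4.2,0,0,0,-1.5,9.19,1.4,4.2,0,0,0,-1.5,9.19,1.4,4.2,0,0,0,-1.5,9.19,1.4,4.2,0,0,0,-1.5,9.19,1.4,2,0,0,0,-1.5,9.19]' 
python3 -m crank '[0,0,0,0,0,0,9.19,0,0,0,0,0,0,9.19]'
python3 - <<'E'
from h import *
import pickle
s=st();c=robot.calibration('wrist');i=np.asarray(robot.read_camera('wrist'));cv2.imwrite('pics/w5.png',i[:,:,::-1]);pickle.dump(c,open('w5.pkl','wb'))
b=(200,60,460,330)
for n,f,z in(('red',RED,60),('blue',BLUE,46),('brown',BROWN,36)):
    print(n,*rect(c,mask(i,b,f),z),mask(i,b,f).sum())
for n in('card_holder','phone','glasses_case'):print(n,[(o['bbox'],round(o['conf'],2)) for o in robot.recognise('wrist',n)][:2])
E
```

```text
t: 13.95
position: [531.3, -73.2, 166.1]
orientation: [0.0, 0.675, 0.738, 0.0]
ft_force: [0.8, -0.0, -0.6]
opening: 54.4
finger_force: 0.0
t: 14.75
position: [642.6, 243.0, 165.3]
orientation: [-0.001, 0.747, 0.665, -0.0]
ft_force: [0.3, -0.6, 0.6]
opening: 92.1
finger_force: 0.0
t: 14.95
position: [642.6, 239.1, 165.3]
orientation: [-0.0, 0.747, 0.664, -0.001]
ft_force: [0.4, -0.1, -0.1]
opening: 91.8
finger_force: 0.0
t 14.95 p [642.6 239.1 165.3] closing deg -6.73 z [-0.001 -0.001 -1.   ] F [ 0.4 -0.1 -0.1] open 91.8 grip 0.0
red [657.01525879 270.1272583 ] (59.65377426147461, 59.77200698852539) -6.754417419433594 4747
blue [666.34228516 284.22842407] (62.716278076171875, 63.73752212524414) 74.8029556274414 621
brown [667.97625732 322.14920044] (20.855884552001953, 59.2299919128418) 87.62422180175781 823
card_holder [([291.8, 126.0, 69.0, 115.4], 0.7)]
phone [([282.9, 102.3, 90.9, 150.7], 0.8)]
glasses_case [([284.0, 91.7, 83.0, 170.1], 0.81)]
```

View pics/w5.png

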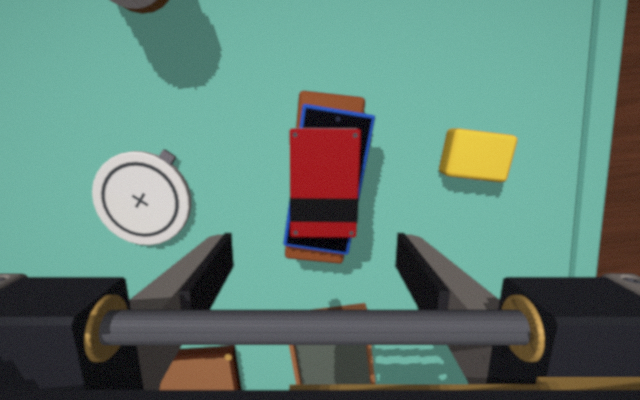

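Without the case on top, the red card holder shows at (290–361, 127–237), with the phone skewed under it and the case lowest. Its centre works out to about (655,252), yaw −6.8.

```bash
python3 -m crank '[0.6,0.6,-3.5,0,0,0,9.19,0.6,0.6,-3,0,0,0,9.19,0,0.1,-2,0,0,0,9.19,0,0,-1,0,0,0,9.19,0,0,0,0,0,0,9.19,0,0,0,0,0,0,9.19,0,0,0,0,0,0,9.19]' 30
```

```text
t: 15.85
position: [656.3, 252.2, 73.3]
orientation: [0.001, 0.748, 0.664, 0.001]
ft_force: [0.2, 0.9, 0.4]
opening: 91.8
finger_force: 0.0
```

```bash
python3 -m crank '[-0.1,0,-1,0,0,0,9.19,0,0,-1,0,0,0,9.19,0,0,-0.2,0,0,0,9.19,0,0,0,0,0,0,9.19,0,0,0,0,0,0,9.19]' 30
```

```text
t: 16.35
position: [654.0, 252.2, 49.0]
orientation: [-0.0, 0.748, 0.664, -0.0]
ft_force: [0.0, 1.1, 0.5]
opening: 91.6
finger_force: 0.0
```

```bash
python3 -m crank '[0,0,0,0,0,0,5,0,0,0,0,0,0,5,0,0,0,0,0,0,5,0,0,0,0,0,0,5,0,0,0,0,0,0,5]' 25
python3 -m crank '[0,0,0.5,0,0,0,5,0,0,1,0,0,0,5,0,0,2,0,0,0,5,0,0,3,0,0,0,5,0,0,2,0,0,0,5,0,0,0,0,0,0,5]' 25
python3 - <<'E'
from h import *
s=st()
i=np.asarray(robot.read_camera('top'))
ct=robot.calibration('top')
# valet tray from saved top0 brown mask
t=cv2.imread('pics/top0.png')[:,:,::-1]
m=mask(t,(295,225,365,295),BROWN);print('tray',*rect(ct,m,14),m.sum())
m=mask(t,(285,170,370,222),lambda h,s,v:((h>6)&(h<22)&(s>60)&(v>40)));print('gtray',*rect(ct,m,16),m.sum())
E
```

```text
t: 16.85
position: [654.0, 252.2, 49.2]
orientation: [0.0, 0.748, 0.664, 0.0]
ft_force: [-0.4, 0.4, 0.9]
opening: 59.8
finger_force: 25.0
t: 17.45
position: [656.8, 252.8, 139.4]
orientation: [0.002, 0.748, 0.664, 0.004]
ft_force: [0.5, -0.0, 0.2]
opening: 59.7
finger_force: 25.0
t 17.45 p [656.8 252.8 139.4] closing deg -6.8 z [ 0.008  0.002 -1.   ] F [ 0.5 -0.   0.2] open 59.7 grip 25.0
tray [450.72354126 -13.83028412] (136.36062622070312, 143.20620727539062) -1.3548965454101562 2118
gtray [637.30914307  -3.11255646] (95.97250366210938, 195.00770568847656) 1.2001771926879883 219
```

```bash
python3 -m crank '[-2.5,-3.3,0,0,0,0.6,5,-2.5,-3.3,0,0,0,0.6,5,-2.5,-3.3,0,0,0,0.6,5,-2.5,-3.3,0,0,0,0.6,5,-2.5,-3.3,0,0,0,0.6,5,-2.5,-3.3,0,0,0,0.6,5,-2.5,-3.3,0,0,0,0.6,5,-2.4,-3.2,0,0,0,0.6,5]' 25
python3 -m crank '[0,0,0,0,0,0,5,0,0,0,0,0,0,5]'
python3 - <<'E'
from h import *
import pickle
s=st();c=robot.calibration('wrist');i=np.asarray(robot.read_camera('wrist'));cv2.imwrite('pics/w6.png',i[:,:,::-1]);pickle.dump(c,open('w6.pkl','wb'))
for n,z in(('valet_tray',0),('glasses_tray',0),('charger',10)):
  print(n,[(np.round(o['centre']),round(o['conf'],2),at_z(c,o['centre'],z).round(1)) for o in robot.landmark_of('wrist',n)][:2])
E
```

```text
t: 18.3
position: [452.7, -11.6, 132.5]
orientation: [-0.001, 0.719, 0.695, -0.001]
ft_force: [0.6, 0.0, -0.9]
opening: 59.8
finger_force: 25.0
t: 18.5
position: [454.1, -11.0, 133.1]
orientation: [-0.001, 0.72, 0.694, -0.0]
ft_force: [-0.3, -0.0, -1.1]
opening: 59.8
finger_force: 25.0
t 18.5 p [454.1 -11.  133.1] closing deg -2.11 z [-0.002  0.001 -1.   ] F [-0.3 -0.  -1.1] open 59.8 grip 25.0
valet_tray []
glasses_tray [(array([510., 178.]), 0.87, array([ 6.409e+02, -5.000e-01,  0.000e+00]))]
charger []
```

View pics/w6.png

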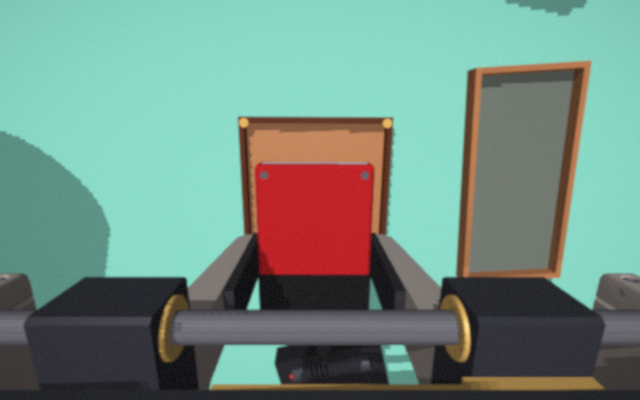

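The tray's far rim corners are at (240,118) and (393,119), with the card holder centred over it at (315,220). The glasses tray's corners are near (469,69), (590,62), (560,276) and (460,277).

```bash
python3 - <<'E'
from h import *
import pickle
c=pickle.load(open('w6.pkl','rb'));i=cv2.imread('pics/w6.png')[:,:,::-1]
a,b=at_z(c,(239,117),14)[:2],at_z(c,(393.5,117.5),14)[:2]
x=(b-a)/np.linalg.norm(b-a);y=np.array([-x[1],x[0]]);print(np.linalg.norm(b-a),np.degrees(np.arctan2(x[1],x[0])),(a+b)/2-72*y)
m=mask(i,(455,50,600,285),lambda h,s,v:(h>6)&(h<22)&(s>80)&(v>50));print('gtray',*rect(c,m,16))
m=mask(i,(455,50,600,285),lambda h,s,v:(s<70)&(v<140));print('felt',*rect(c,m,5))
# card in hand
m=mask(i,(240,150,390,300),RED);print('card red, +y edge 48 from centre',*rect(c,m,133.1+11))
E
```

```text
133.25636717610615 -2.3109572544327164 [456.35007451 -10.61991699]
gtray [639.23120117  -2.26699066] (100.43319702148438, 197.02223205566406) 1.233071208000183
felt [645.7355957   -2.00210571] (79.9625015258789, 186.85377502441406) 1.2236955165863037
card red, +y edge 48 from centre [455.89230347   7.99319458] (60.240474700927734, 60.54295349121094) -2.12744140625
```

```bash
python3 -m crank '[0.1,0,-3,0,0,0,5,0,0,-3,0,0,0,5,0,0,-2.5,0,0,0,5,0,0,-1.5,0,0,0,5,0,0,-0.5,0,0,0,5,0,0,0,0,0,0,5,0,0,0,0,0,0,5,0,0,0,0,0,0,5]' 25
```

```text
t: 19.5
position: [457.1, -11.0, 30.2]
orientation: [0.001, 0.719, 0.695, 0.001]
ft_force: [-0.3, 0.4, -1.4]
opening: 59.6
finger_force: 25.0
```

```bash
python3 -m crank '[0,0,-0.8,0,0,0,5,0,0,-0.7,0,0,0,5,0,0,-0.3,0,0,0,5,0,0,0,0,0,0,5,0,0,0,0,0,0,5]' 25
python3 -m crank '[0,0,-0.2,0,0,0,5,0,0,-0.1,0,0,0,5,0,0,0,0,0,0,5,0,0,0,0,0,0,5]' 25
```

```text
t: 20.0
position: [455.9, -10.8, 11.0]
orientation: [-0.0, 0.719, 0.695, -0.0]
ft_force: [-0.7, 0.2, -1.7]
opening: 59.7
finger_force: 25.0
t: 20.4
position: [456.2, -10.9, 8.2]
orientation: [0.0, 0.719, 0.695, 0.0]
ft_force: [0.1, -1.3, -0.2]
opening: 59.5
finger_force: 25.0
```

```bash
python3 -m crank '[0,0,0,0,0,0,7,0,0,0,0,0,0,7,0,0,1,0,0,0,7,0,0,3,0,0,0,7,0,0,4,0,0,0,7,0,0,4,0,0,0,9.19,0,0,2,0,0,0,9.19]' 25
python3 -m crank '[2.4,3.3,0,0,0,-1.2,9.19,2.4,3.3,0,0,0,-1.2,9.19,2.4,3.3,0,0,0,-1.2,9.19,2.4,3.3,0,0,0,-1.2,9.19,2.4,3.3,0,0,0,-1.2,9.19,2.4,3.3,0,0,0,-1.2,9.19,2.4,3.3,0,0,0,-1.2,9.19,2.4,3.2,0,0,0,-1.2,9.19]' 
python3 -m crank '[0,0,0,0,0,0,9.19,0,0,0,0,0,0,9.19]'
python3 - <<'E'
from h import *
import pickle
s=st();c=robot.calibration('wrist');i=np.asarray(robot.read_camera('wrist'));cv2.imwrite('pics/w7.png',i[:,:,::-1]);pickle.dump(c,open('w7.pkl','wb'))
b=(180,50,460,330)
print('phone',*rect(c,mask(i,b,BLUE),46))
m=mask(i,b,BROWN);print('case',*rect(c,m,36))
for n in('phone','glasses_case'):
  for o in robot.outline_of('wrist',n)[:1]:print(n,rect(c,o['region'],46 if n=='phone' else 36),o['conf'])
for n in('charger',):print([(np.round(o['centre']),o['conf'],at_z(c,o['centre'],0).round(1)) for o in robot.landmark_of('wrist',n)])
E
```

```text
t: 21.1
position: [458.0, -11.3, 152.7]
orientation: [0.003, 0.719, 0.695, 0.002]
ft_force: [0.2, -0.0, -1.0]
opening: 83.9
finger_force: 0.0
t: 21.9
position: [648.8, 253.8, 148.9]
orientation: [0.0, 0.775, 0.632, 0.0]
ft_force: [1.1, 0.1, 0.6]
opening: 91.6
finger_force: 0.0
t: 22.1
position: [647.9, 252.6, 148.1]
orientation: [-0.0, 0.775, 0.633, -0.0]
ft_force: [0.1, -0.7, -0.5]
opening: 92.0
finger_force: 0.0
t 22.1 p [647.9 252.6 148.1] closing deg -11.52 z [-0.001 -0.    -1.   ] F [ 0.1 -0.7 -0.5] open 92.0 grip 0.0
phone [656.77557373 250.85784912] (63.987030029296875, 132.0579071044922) -15.528228759765625
case [668.4473877  318.66085815] (19.64025115966797, 57.71548843383789) 78.45970153808594
phone (array([656.67797852, 252.59057617]), (64.67007446289062, 132.88839721679688), -15.589752197265625) 0.97
[(array([136., 226.]), 0.81, array([460.8, 254. ,   0. ]))]
```

View pics/w7.png

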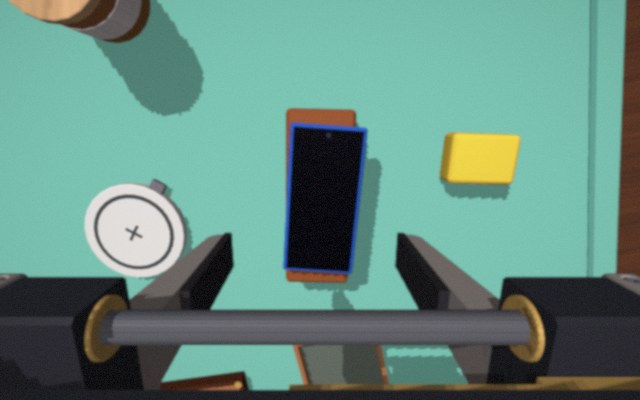

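The phone lies screen up at (285–366, 124–273), 64 x 132 at z 46 as expected. The charger's cross is at (134,233) here, (164,191) in w1 and (140,201) in w5, so I'll triangulate it while descending.

```bash
python3 -m crank '[0.5,-0.1,-3,0,0,-2,9.19,0.3,-0.1,-2.5,0,0,-2,9.19,0,0,-1.5,0,0,0,9.19,0,0,-0.5,0,0,0,9.19,0,0,0,0,0,0,9.19,0,0,0,0,0,0,9.19,0,0,0,0,0,0,9.19]' 20
python3 - <<'E'
from h import *
import pickle
st()
o=[]
for n,ap in(('w1',(164,191)),('w5',(140,201)),('w7',(134,233))):
    c=pickle.load(open(n+'.pkl','rb'));i=cv2.imread(f'pics/{n}.png')
    u,v=ap;g=255-cv2.cvtColor(i,cv2.COLOR_BGR2GRAY)[v-9:v+10,u-9:u+10].astype(float);g[g<g.max()-80]=0;w=np.where(g>0,g-g[g>0].min()+1,0)
    Y,X=np.mgrid[v-9:v+10,u-9:u+10];p=((w*X).sum()/w.sum(),(w*Y).sum()/w.sum());print(n,np.round(p,1),at_z(c,p,10).round(1));o.append(ray(c,p))
print('tri',tri(o).round(1))
E
```

```text
t: 23.0
position: [657.0, 250.4, 74.9]
orientation: [0.001, 0.796, 0.605, 0.001]
ft_force: [-0.6, 0.2, -0.4]
opening: 92.1
finger_force: 0.0
t 23.0 p [657.  250.4  74.9] closing deg -15.58 z [ 0.003  0.001 -1.   ] F [-0.6  0.2 -0.4] open 92.1 grip 0.0
w1 [163.1 191. ] [462.6 250.4  10. ]
w5 [139.7 200. ] [462.7 250.   10. ]
w7 [133.5 232.7] [462.6 249.9  10. ]
tri [463.4 250.3  11.3]
```

```bash
python3 -m crank '[0,0,-1.5,0,0,0,9.19,0,0,-1.2,0,0,0,9.19,0,0,-0.5,0,0,0,9.19,0,0,0,0,0,0,9.19,0,0,0,0,0,0,9.19]' 20
```

```text
t: 23.5
position: [656.0, 250.1, 40.8]
orientation: [-0.0, 0.797, 0.605, -0.0]
ft_force: [-0.3, 0.3, 1.0]
opening: 92.2
finger_force: 0.0
```

```bash
python3 -m crank '[0,0,-0.2,0,0,0,9.19,0,0,0,0,0,0,9.19]' 25
python3 -m crank '[0,0,0,0,0,0,5.5,0,0,0,0,0,0,5.5,0,0,0,0,0,0,5.5,0,0,0,0,0,0,5.5,0,0,0,0,0,0,5.5]' 25
```

```text
t: 23.7
position: [656.2, 250.2, 39.3]
orientation: [0.0, 0.796, 0.605, 0.0]
ft_force: [-0.6, 0.0, -0.9]
opening: 91.7
finger_force: 0.0
t: 24.2
position: [656.0, 250.2, 39.2]
orientation: [-0.0, 0.797, 0.605, -0.0]
ft_force: [-0.3, -0.4, 2.0]
opening: 63.8
finger_force: 25.0
```

```bash
python3 -m crank '[0,0,0.3,0,0,0,5.5,0,0,0.7,0,0,0,5.5,0,0,1.5,0,0,0,5.5,0,0,2.5,0,0,0,5.5,0,0,2.5,0,0,0,5.5,0,0,1,0,0,0,5.5,0,0,0,0,0,0,5.5]' 35
```

```text
t: 24.9
position: [657.7, 250.5, 127.3]
orientation: [0.001, 0.797, 0.605, 0.002]
ft_force: [0.5, 0.4, -2.3]
opening: 63.7
finger_force: 35.0
```

```bash
python3 -m crank '[-2,0,0,0,0,0,5.5,-3.5,0,0,0,0,0,5.5,-3.5,0,0,0,0,0,5.5,-3.5,0,0,0,0,0,5.5,-3.5,0,0,0,0,0,5.5,-2.5,0,0,0,0,0,5.5,-1,0,0,0,0,0,5.5,0,0,0,0,0,0,5.5]' 35
python3 -m crank '[0,0,0,0,0,0,5.5,0,0,0,0,0,0,5.5]'
python3 - <<'E'
from h import *
s=st();c=robot.calibration('wrist');save('wrist','w8.png')
i=cv2.imread('pics/w8.png')[:,:,::-1]
m=mask(i,(180,50,460,330),BLUE);print('phone',*rect(c,m,s['position'][2]+6.8),m.sum())
E
```

```text
t: 25.7
position: [459.8, 250.1, 123.3]
orientation: [-0.0, 0.796, 0.605, -0.001]
ft_force: [-0.5, -0.2, -2.3]
opening: 63.6
finger_force: 35.0
t: 25.9
position: [462.3, 250.1, 124.2]
orientation: [0.0, 0.797, 0.604, 0.0]
ft_force: [0.2, 0.3, -2.0]
opening: 63.4
finger_force: 35.0
t 25.9 p [462.3 250.1 124.2] closing deg -15.63 z [ 0.001  0.    -1.   ] F [ 0.2  0.3 -2. ] open 63.4 grip 35.0
phone [467.67422485 265.19805908] (65.03591918945312, 101.18807220458984) -15.655448913574219 2989
```

View pics/w8.png

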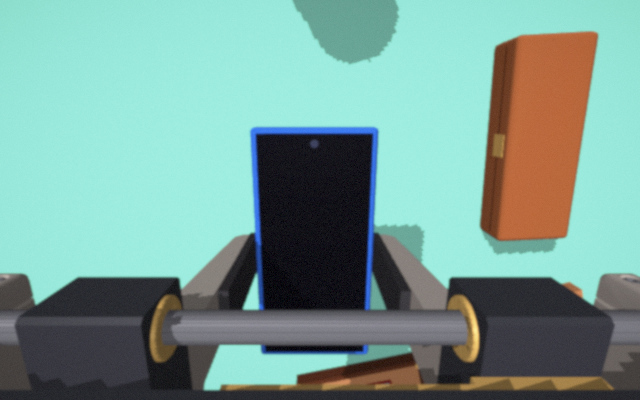

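The phone is level in the grip, screen up, centred at about (463.5,250.4) against the pad at (462.7,250.1). The glasses case is in full view at (540,138). Lower gently.

```bash
python3 -m crank '[0,0,-2,0,0,0,5.5,0,0,-2.5,0,0,0,5.5,0,0,-2,0,0,0,5.5,0,0,-1.5,0,0,0,5.5,0,0,-0.8,0,0,0,5.5,0,0,-0.3,0,0,0,5.5,0,0,0,0,0,0,5.5,0,0,0,0,0,0,5.5]' 35
python3 -m crank '[0,0,-0.4,0,0,0,5.5,0,0,-0.2,0,0,0,5.5,0,0,0,0,0,0,5.5,0,0,0,0,0,0,5.5]'
```

```text
t: 26.75
position: [461.9, 250.4, 34.0]
orientation: [0.0, 0.797, 0.605, 0.001]
ft_force: [-0.4, -0.6, -2.0]
opening: 63.3
finger_force: 35.0
t: 27.15
position: [461.0, 250.2, 27.1]
orientation: [-0.0, 0.797, 0.605, -0.0]
ft_force: [-0.7, 0.7, -2.5]
opening: 63.6
finger_force: 35.0
```

```bash
python3 -m crank '[0.1,0,-0.4,0,0,0,5.5,0,0,-0.4,0,0,0,5.5,0,0,-0.2,0,0,0,5.5,0,0,0,0,0,0,5.5,0,0,0,0,0,0,5.5]'
python3 -m crank '[0,0,-0.15,0,0,0,5.5,0,0,-0.1,0,0,0,5.5,0,0,0,0,0,0,5.5,0,0,0,0,0,0,5.5]'
```

```text
t: 27.65
position: [462.0, 250.2, 17.0]
orientation: [-0.0, 0.797, 0.605, -0.0]
ft_force: [-0.5, -0.1, -1.3]
opening: 63.3
finger_force: 35.0
t: 28.05
position: [462.0, 250.2, 14.6]
orientation: [-0.0, 0.797, 0.605, -0.0]
ft_force: [-0.1, -0.1, -2.3]
opening: 63.5
finger_force: 35.0
```

```bash
python3 -m crank '[0,0,-0.1,0,0,0,5.5,0,0,0,0,0,0,5.5,0,0,0,0,0,0,5.5]'
python3 -m crank '[0,0,-0.05,0,0,0,5.5,0,0,0,0,0,0,5.5,0,0,0,0,0,0,5.5]'
```

```text
t: 28.35
position: [462.0, 250.2, 13.6]
orientation: [0.0, 0.797, 0.605, -0.0]
ft_force: [0.9, 0.3, -0.8]
opening: 63.5
finger_force: 35.0
t: 28.65
position: [462.1, 250.2, 13.2]
orientation: [0.0, 0.797, 0.605, 0.0]
ft_force: [-0.8, 0.5, -2.1]
opening: 63.3
finger_force: 35.0
```

```bash
python3 -m crank '[0,0,-0.05,0,0,0,5.5,0,0,0,0,0,0,5.5,0,0,0,0,0,0,5.5]'
python3 -m crank '[0,0,-0.05,0,0,0,5.5,0,0,0,0,0,0,5.5,0,0,0,0,0,0,5.5]'
```

```text
t: 28.95
position: [462.1, 250.2, 13.1]
orientation: [0.0, 0.796, 0.605, -0.0]
ft_force: [-3.2, -1.3, 4.7]
opening: 63.2
finger_force: 35.0
t: 29.25
position: [462.2, 250.2, 13.1]
orientation: [0.0, 0.796, 0.605, -0.0]
ft_force: [-4.2, -1.7, 9.6]
opening: 63.7
finger_force: 35.0
```

Contact. Ease off, release, rise and measure the glasses case.

```bash
python3 -m crank '[0,0,0.08,0,0,0,5.5,0,0,0,0,0,0,8,0,0,0,0,0,0,8,0,0,0,0,0,0,8,0,0,1,0,0,0,8.5,0,0,3,0,0,0,9.19,0,0,4,0,0,0,9.19,0,0,4,0,0,0,9.19]'
python3 -m crank '[3.3,0,1,0,0,0.6,9.19,3.3,0,0,0,0,0.6,9.19,3.3,0,0,0,0,0.6,9.19,3.3,0,0,0,0,0.6,9.19,3.3,0,0,0,0,0.6,9.19,2,0,0,0,0,0.6,9.19,0,0,0,0,0,0,9.19,0,0,0,0,0,0,9.19]'
python3 - <<'E'
from h import *
import pickle
s=st();c=robot.calibration('wrist');i=np.asarray(robot.read_camera('wrist'));cv2.imwrite('pics/w9.png',i[:,:,::-1]);pickle.dump(c,open('w9.pkl','wb'))
m=mask(i,(230,40,460,330),lambda h,s,v:(h>6)&(h<22)&(s>90)&(v>130));print('case',*rect(c,m,36),m.sum())
for o in robot.outline_of('wrist','glasses_case')[:1]:print(rect(c,o['region'],36),o['conf'])
for o in robot.outline_of('wrist','phone')[:1]:print('phone',rect(c,o['region'],20),o['conf'])
E
```

```text
t: 30.05
position: [461.6, 250.1, 134.6]
orientation: [-0.0, 0.797, 0.605, -0.0]
ft_force: [0.9, -0.3, 0.1]
opening: 91.7
finger_force: 0.0
t: 30.85
position: [646.6, 250.2, 143.0]
orientation: [-0.0, 0.777, 0.629, -0.0]
ft_force: [0.5, 0.5, -0.1]
opening: 92.1
finger_force: 0.0
t 30.85 p [646.6 250.2 143. ] closing deg -12.02 z [-0.001  0.    -1.   ] F [ 0.5  0.5 -0.1] open 92.1 grip 0.0
case [652.34954834 250.94799805] (57.079124450683594, 159.13394165039062) -12.753509521484375 11169
phone (array([466.54354858, 252.43916321]), (68.50774383544922, 132.96649169921875), -15.759307861328125) 0.62
```

View pics/w9.png

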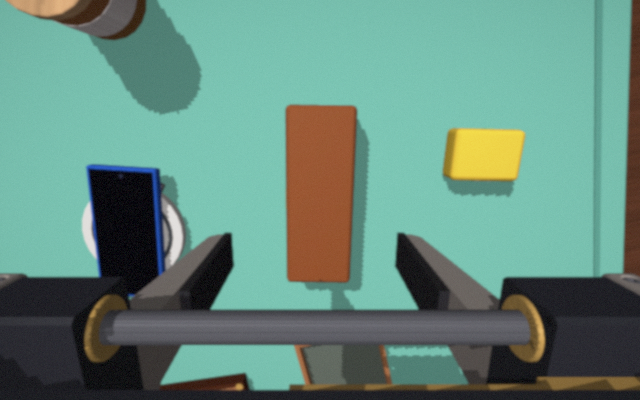

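The phone rests on the pad at (127,232), and the glasses case is fully clear at (287–356, 105–282): centre (652,251), yaw −12.7. I grip it high so the fingers stay above the tray walls.

```bash
python3 -m crank '[0.5,0.1,-3,0,0,-0.7,9.19,0,0,-3,0,0,0,9.19,0,0,-2.5,0,0,0,9.19,0,0,-1.5,0,0,0,9.19,0,0,-0.5,0,0,0,9.19,0,0,0,0,0,0,9.19,0,0,0,0,0,0,9.19]' 25
python3 -m crank '[0,0,-0.7,0,0,0,9.19,0,0,-0.4,0,0,0,9.19,0,0,0,0,0,0,9.19,0,0,0,0,0,0,9.19]'
```

```text
t: 31.7
position: [653.1, 251.5, 39.7]
orientation: [0.001, 0.781, 0.625, 0.001]
ft_force: [-0.6, -0.2, 0.8]
opening: 92.0
finger_force: 0.0
t: 32.1
position: [651.9, 251.1, 26.7]
orientation: [-0.0, 0.781, 0.625, -0.0]
ft_force: [-0.3, -0.1, -0.3]
opening: 91.7
finger_force: 0.0
```

```bash
python3 -m crank '[0,0,-0.5,0,0,0,9.19,0,0,-0.3,0,0,0,9.19,0,0,0,0,0,0,9.19]' 25
python3 -m crank '[0,0,0,0,0,0,5,0,0,0,0,0,0,5,0,0,0,0,0,0,5,0,0,0,0,0,0,5,0,0,0,0,0,0,5]' 30
python3 -m crank '[0,0,0.5,0,0,0,5,0,0,1.5,0,0,0,5,0,0,2.5,0,0,0,5,0,0,2.5,0,0,0,5,0,0,1,0,0,0,5,0,0,0,0,0,0,5]' 30
```

```text
t: 32.4
position: [651.4, 251.0, 18.0]
orientation: [-0.0, 0.781, 0.625, -0.001]
ft_force: [-0.5, 0.6, -0.0]
opening: 91.9
finger_force: 0.0
t: 32.9
position: [652.1, 251.2, 19.1]
orientation: [0.0, 0.781, 0.625, 0.0]
ft_force: [-0.7, -0.2, -0.0]
opening: 59.8
finger_force: 30.0
t: 33.5
position: [653.7, 251.5, 101.9]
orientation: [0.001, 0.781, 0.625, 0.002]
ft_force: [1.4, 0.9, -1.8]
opening: 59.6
finger_force: 30.0
```

```bash
python3 -m crank '[-0.2,-2.5,0.5,0,0,2,5,-0.2,-3.8,0.5,0,0,2,5,-0.2,-4,0.5,0,0,2,5,-0.2,-4,0.5,0,0,2,5,-0.2,-4,0,0,0,2,5,-0.2,-4,0,0,0,2,5,0,-2,0,0,0,1.7,5,0,-1,0,0,0,0,5]' 30
python3 -m crank '[0,0,0,0,0,0,5,0,0,0,0,0,0,5]'
python3 - <<'E'
from h import *
import pickle
s=st();c=robot.calibration('wrist');i=np.asarray(robot.read_camera('wrist'));cv2.imwrite('pics/w10.png',i[:,:,::-1]);pickle.dump(c,open('w10.pkl','wb'))
z=s['position'][2]
p=s['position']
for zz,n in((16,'tray outer rim'),):
  for sx in(-47,47):
    for sy in(98,-98):
      a=np.radians(1.2);print(n,sx,sy,proj(c,[641.5+sx*np.cos(a)-sy*np.sin(a),-1.5+sx*np.sin(a)+sy*np.cos(a),16]).round(1))
E
```

```text
t: 34.3
position: [639.0, -3.8, 117.4]
orientation: [-0.001, 0.702, 0.712, -0.001]
ft_force: [-0.5, 0.9, -1.7]
opening: 59.7
finger_force: 30.0
t: 34.5
position: [639.6, -0.7, 118.2]
orientation: [-0.001, 0.701, 0.713, -0.0]
ft_force: [-0.1, 1.5, -1.4]
opening: 59.9
finger_force: 30.0
t 34.5 p [639.6  -0.7 118.2] closing deg 1.01 z [-0.001  0.001 -1.   ] F [-0.1  1.5 -1.4] open 59.9 grip 30.0
tray outer rim -47 98 [255.9  85. ]
tray outer rim -47 -98 [266.  304.7]
tray outer rim 47 98 [374.4  84.6]
tray outer rim 47 -98 [365.4 304.4]
```

View pics/w10.png

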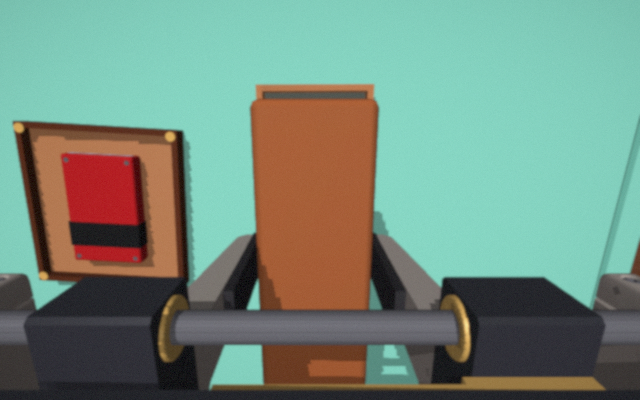

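The card holder lies flat in its tray (105,207). The long tray's far rim is at (257–374, 85), as predicted, with the case over it. Check the case's offset in hand.

```bash
python3 - <<'E'
from h import *
import pickle
c=pickle.load(open('w10.pkl','rb'))
a=np.radians(1.0)
for dy in(-4,0,4):
  for z in(99.2,135.2):
    print(dy,z,[proj(c,[639.6+sx*30*np.cos(a)-(81+dy)*np.sin(a),-.7+sx*30*np.sin(a)+(81+dy)*np.cos(a),z]).round(1).tolist() for sx in(-1,1)])
E
python3 -m crank '[0.2,0,-2,0,0,0.2,5,0,0,-2,0,0,0,5,0,0,-2,0,0,0,5,0,0,-0.5,0,0,0,5,0,0,0,0,0,0,5,0,0,0,0,0,0,5]' 30
```

```text
-4 99.2 [[259.3, 107.8], [366.4, 107.8]]
-4 135.2 [[246.3, 105.2], [378.8, 105.1]]
0 99.2 [[259.0, 100.3], [366.7, 100.3]]
0 135.2 [[245.8, 95.9], [379.2, 95.8]]
4 99.2 [[258.7, 92.8], [366.9, 92.7]]
4 135.2 [[245.4, 86.5], [379.7, 86.4]]
t: 35.15
position: [642.8, -1.3, 55.0]
orientation: [0.001, 0.699, 0.715, 0.0]
ft_force: [-0.4, 1.0, -0.8]
opening: 59.9
finger_force: 30.0
```

```bash
python3 -m crank '[0,0,-1,0,0,0,5,0,0,-0.8,0,0,0,5,0,0,-0.3,0,0,0,5,0,0,0,0,0,0,5,0,0,0,0,0,0,5]' 30
python3 -m crank '[0,0,-0.2,0,0,0,5,0,0,-0.15,0,0,0,5,0,0,0,0,0,0,5,0,0,0,0,0,0,5]'
```

```text
t: 35.65
position: [642.1, -1.9, 32.9]
orientation: [-0.0, 0.7, 0.714, 0.0]
ft_force: [-0.6, -0.2, -1.6]
opening: 60.0
finger_force: 30.0
t: 36.05
position: [642.0, -1.8, 29.4]
orientation: [-0.0, 0.7, 0.714, 0.0]
ft_force: [-0.1, -0.8, -1.6]
opening: 59.4
finger_force: 30.0
```

```bash
python3 -m crank '[0,0,-0.2,0,0,0,5,0,0,-0.15,0,0,0,5,0,0,0,0,0,0,5,0,0,0,0,0,0,5]'
python3 -m crank '[0,0,-0.1,0,0,0,5,0,0,0,0,0,0,5,0,0,0,0,0,0,5]'
```

```text
t: 36.45
position: [641.9, -1.8, 25.8]
orientation: [-0.0, 0.7, 0.715, -0.0]
ft_force: [0.1, -0.2, -2.0]
opening: 60.1
finger_force: 30.0
t: 36.75
position: [642.0, -1.8, 24.9]
orientation: [-0.0, 0.7, 0.714, -0.0]
ft_force: [-1.2, 0.4, -1.1]
opening: 59.9
finger_force: 30.0
```

```bash
python3 -m crank '[0,0,-0.07,0,0,0,5,0,0,0,0,0,0,5,0,0,0,0,0,0,5]'
python3 -m crank '[0,0,-0.06,0,0,0,5,0,0,0,0,0,0,5,0,0,0,0,0,0,5]'
```

```text
t: 37.05
position: [642.0, -1.8, 24.1]
orientation: [-0.0, 0.7, 0.714, -0.0]
ft_force: [0.3, 0.4, -2.1]
opening: 59.8
finger_force: 30.0
t: 37.35
position: [642.1, -1.8, 24.0]
orientation: [0.0, 0.7, 0.715, 0.0]
ft_force: [-1.6, 0.6, 3.2]
opening: 59.4
finger_force: 30.0
```

Contact at 24.0 (case bottom at 5, on the felt). Release, rise and check.

```bash
python3 -m crank '[0,0,0,0,0,0,8,0,0,0,0,0,0,8,0,0,0,0,0,0,8,0,0,1,0,0,0,9,0,0,3,0,0,0,9.19,0,0,4,0,0,0,9.19,0,0,4,0,0,0,9.19]'
python3 -m crank '[-3,-3,3,0,0,0,9.19,-3,-3,3,0,0,0,9.19,-3,-3,2,0,0,0,9.19,0,0,0,0,0,0,9.19,0,0,0,0,0,0,9.19,0,0,0,0,0,0,9.19]'
python3 - <<'E'
from h import *
st()
a=np.asarray(robot.read_camera('top'))[120:300,190:510];b=np.asarray(robot.read_camera('side'))[90:410,200:440]
a=cv2.resize(a,(560,315),interpolation=cv2.INTER_CUBIC)
b=cv2.resize(b,(240,310)) if 0 else b
H=np.zeros((600,800,3),np.uint8);H[:315,:560]=a;bb=cv2.resize(b,(240*1,b.shape[0]));H[:bb.shape[0],560:]=bb
w=np.asarray(robot.read_camera('wrist'));H[320:600,:448]=cv2.resize(w,(448,280))
cv2.imwrite('pics/fin.png',H[:,:,::-1])
E
```

```text
t: 38.05
position: [641.7, -1.8, 145.3]
orientation: [-0.0, 0.7, 0.714, -0.0]
ft_force: [0.0, 0.3, -0.0]
opening: 91.9
finger_force: 0.0
t: 38.65
position: [554.3, -88.8, 220.8]
orientation: [-0.001, 0.699, 0.715, 0.0]
ft_force: [0.4, -0.1, -0.8]
opening: 91.8
finger_force: 0.0
t 38.65 p [554.3 -88.8 220.8] closing deg 1.23 z [-0.001  0.001 -1.   ] F [ 0.4 -0.1 -0.8] open 91.8 grip 0.0
```

View pics/fin.png

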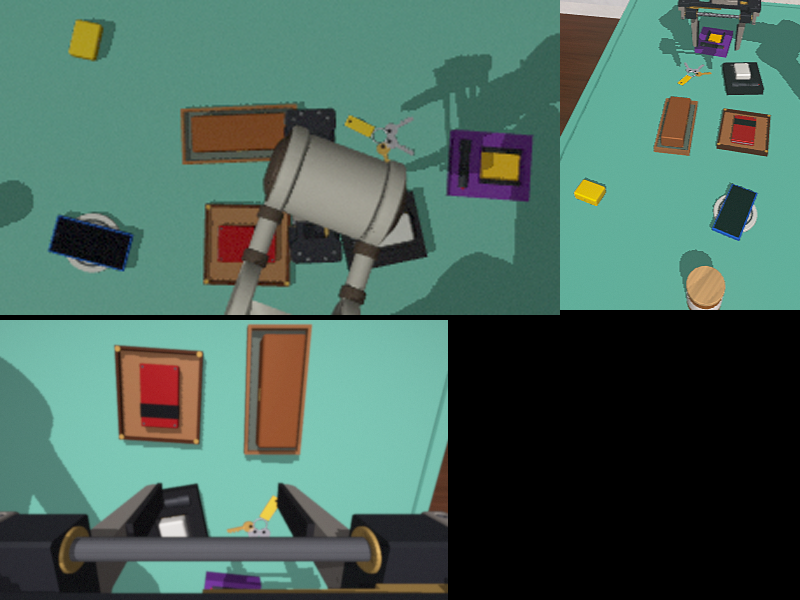

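The final views show all four things in place: the case in the long tray, the card holder in the valet tray, the phone on the pad, and the earbud case in the charcoal foam. The keys and candle are untouched and the arm is clear.

```bash
python3 -c "
from cell import robot
print(robot.job_done())"
```

```text
the job is handed in; nothing more can be done
None
```

The job is handed in at about 39 s: the earbud case is pressed home in the charcoal foam, the card holder is flat in the valet tray, the phone is screen up on the charging pad, and the glasses case is flat in the long tray, done in that order with the keys and candle untouched.

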